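# Spread a snap ring and hold it at the spindle groove

## Robot

A 6-joint arm with a two-finger parallel gripper is mounted at the origin on the work surface. World frame = base frame: x ahead of the robot, y to its left, z up, the work surface at z = 0. Lengths are in m, angles in degrees, forces in N, time in s.
With the tool pointing down it reaches from about 0.3 to 0.75 m from the base axis. Payload 8.5 kg.
Tool frame: the origin (TCP) lies on the centre line of the jaws, within the pads' length; the fingertips stand 19 mm ahead of it and the grasp point (between the pads) is the TCP (env.tcp_to_tips is the z of the fingertips in the tool frame, in m); z points along the fingers, y is the line along which they close (so a half turn about z gives the same grasp; the last joint's range is limited). The gripper opens to 85 mm and grips with 20 to 120 N. Pads are 22 mm wide; open, the fingers measure 114 mm over their backs; the gripper's body (76 mm by 85 mm) begins 54 mm behind the grasp point. The pads swing forward as they close: fully open they stand 13 mm farther back than shut.
Start: joints at [-84.299, 21.807, 74.336, -0, 83.858, -12.336], TCP at [0.17, -0.523, 0.25] pointing down, gripper open.
Joint ranges: [-178.18, 178.18], [-50.72, 133.34], [12.68, 142.11], [-81.47, 261.47], [9.98, 163.14], [-165.26, 165.26]. Speed limits (degrees/s): [136.94, 136.94, 180, 180, 180, 180].

## Interface

Orientations are given as a 3x3 rotation matrix whose columns are the frame's x, y, z axes.
In Python, from rig import env gives the robot as it stands.
- The arm moves only by the tool servo_tool, never from a script. Its argument "steps" is a list of rows, each an object of numbers: "tx", "ty", "tz": the shift along the world's x, y, z in cm; "yaw": the turn about the world's z in degrees; "claw": the finger opening in cm, from 0 to 8.54. In form: [{"tx": .., "ty": .., "tz": .., "yaw": .., "claw": ..}, ...]. A call has 1 to 20 rows; each row shifts and turns the commanded pose from where the row before left it; what a row does not reach is not made up. A row lasts 1/10 s, in which the tool goes at most 50 mm and 8.59 degrees, less where a joint would pass 70% of its speed; a pose out of reach is approached as far as the arm can. A call with a gripper value outside its range is refused whole. The fingers move at their own pace and stop on an object; "newtons" is the grip in N (left out, the last holds). Time passes only in rows, so rows that do not move let the fingers close. It gives the time, the measured TCP pose, the force, the opening and the grip force at its end, in the units of the state.
- env.observe(): the state, without advancing time (a new reading comes with each control period).
- env.get_image(name): name is "scene" or "top" or "wrist"; returns (picture, depth): 400x640x3 uint8, red, green, blue; 400x640 float32, m along the optical axis (not along the pixel's ray), 0 where there is no reading.
- env.camera_model(name): a dict with "fovy" (degrees; the focal length in pixels is half the picture's height over the tangent of half this angle, whatever the lens; pixels are square), "cx", "cy" (the principal point, pixels), "T" (4x4, takes a point from camera to world coordinates). Camera axes: x right, y down, z forward; pixel columns grow to the right and rows downward; lengths in m; the calibration is good to about 2 mm. A picture is of the moment at which its call begins: read the wrist's pose just before it. camera_model takes no time and is no camera call; for the wrist camera it gives the pose at the moment of the call.
- env.close_job(): hands the job in; it is judged then, once.
The state is a dict: "time_s": time; "q": joint angles; "qvel": joint speeds; "joint_efforts": joint torques, N m; "position": TCP position; "tool_rot": TCP orientation; "ft_force": force on the tool from outside, world axes, zero at the start; "wrist_torque": the same for the moment, N m; "grip_width": finger opening in m; "gripper_force": force on a finger pad.
Only numpy, scipy, OpenCV 4.12 (cv2) and the standard library are available. Lean on these libraries where they do the work, as an engineer would, in place of code of your own. Each camera call takes 0.05 s, during which the arm holds its last target. There are 200 camera calls.

## Task

Pull the spreading pliers up out of their wooden stand, put their two tips into the mouth of the snap ring lying on the aluminium block, and squeeze the handles so that the tips push the ring's horns apart and carry the ring. Slide the spread ring down over the upright spindle until it is level with the groove, and finish there holding it: keep the pliers squeezed and the ring spread around the groove, not forced against the spindle. Touch the ring only with the pliers, and leave the other things on the bench where they are.

Things in the scene. Friction and masses are not known exactly. Their poses are not given: they have to be found in the camera images.
- pliers: Spreading pliers with parallel action, 165 mm long, 0.18 to 0.28 kg, standing tips down in the wooden stand. Origin midway between the tips at rest, at their lower ends; z runs up to the handles, y is the line along which handles and tips move. A half turn about z makes no difference to their use. When squeezed by s this frame (of the +y handle) lies s/2 towards -y from the tips' middle.
- pliers_grip (a point): Midway between the two handles at rest, 140 mm above the tip ends: grip here, closing along the pliers' y. Handles: upright black flat bars 80 to 165 mm above the tip ends, 16 mm wide (x), 8 mm thick, outer faces 62 mm apart at rest. Spring: 7 N at first, 9 N at the stop, a ring in the tips adds 2 to 4 N. A 6 N grip carries the pliers unspread; 25 N or more holds them at the stop.
- pliers_half (a joint): How far the handles are squeezed together, s: 0 at rest to 0.030 m at a hard stop (handles then 32 mm over their outer faces). Squeezing by s moves the tips APART by s, each tip s/2 about the middle of the handles.
- pliers_tips (a point): Midway between the tips at rest, at their lower ends (the pliers' origin). Each tip: a toe disc 8 mm across and 2 mm thick at the end, above it a pin 5 mm across with 9 mm free height, then the jaw, 8 x 6 mm. Pin centres 4.2 mm either side at rest (16.4 mm over the toes).
- pliers_guide (a point): Underside of the steel guide box (20 x 48 mm, 23 mm high), 55 mm above the tip ends; it sits on the stand's rim.
- stand: Fixed wooden stand. Origin at the centre of its underside; base 100 x 100 x 8 mm, a tube 42 x 58 mm rising to 75 mm with an 18 x 30 mm slot (x, y). The pliers hang 55 mm deep in it, their y along its y, tips 20 mm above the bench.
- block: Fixed aluminium block on which the ring lies, top 40 mm above the bench, 60 x 52 mm, reaching from -52 to +8 mm along its x (origin at bench level), so that the ring's horns stand out over free air to +x; a base plate 10 mm thick reaches to +25 mm.
- ring: Dark steel C-shaped snap ring lying flat, 32 g: inner diameter 34 mm, 5 mm wide and thick, two straight horns running forward (+x) to 31 mm from the centre. Origin at the relaxed ring's centre, at its underside, z up, x towards the mouth between the horns. The frame belongs to the left (+y) half, so it turns left by half of the spread.
- ring_mouth (a point): Point between the two lugs at the horns' ends (lugs 13 mm long in x, 7 mm high), 24 mm ahead of the ring's origin, at its underside. Gap between the lugs 24 mm here, 22 mm at the front. Pliers' tips lowered here, in line with the ring's y, ends 3 mm below the underside (toes below the lugs), then spread, catch both lugs and carry the ring. It turns with the left half.
- ring_half (a joint): Spread of the ring, the angle between its halves about its back: 0 relaxed, about 0.43 rad with the pliers at their stop; it passes over the spindle from about 0.3 rad. Springy: it closes when let go.
- ring_back (a point): Middle of the ring's closed back, opposite the mouth, at half thickness, 19.5 mm behind the ring's origin. With the pliers at their stop the ring has most room (about 3 mm all round) when this point is 24 mm from the spindle's axis and the mouth points from it straight across the axis; the tips are then about 39 mm ahead of this point.
- ring_side_l (a point): Point in the left (+y) arc, at half thickness and half width, 120 degrees from the mouth.
- ring_side_r (a point): The same point in the right (-y) arc.
- spindle: Fixed upright steel spindle on a grey base plate 110 x 110 mm. Origin on its axis at bench level. A pulley 88 mm across up to 40 mm high, a sleeve 46 mm across up to 54 mm, then the shaft, 35 mm across, with the groove, ending at 87 mm; its last 5 mm taper to 27 mm across.
- groove (a point): Centre of the groove, on the spindle's axis, 64.5 mm above the bench. The groove is 9 mm high (60 to 69 mm) and 32 mm across; the ring's half thickness should be level with this point.
- tape: Roll of brown tape, 104 mm across, 48 mm high; bystander, leave it alone.
- bearing: Spare bearing lying flat, 42 mm across, 14 mm high; bystander, leave it alone.
- weight: Steel knobbed weight, 38 mm across, 52 mm high; bystander, leave it alone.
- screwdriver: Screwdriver with a black handle, 200 mm, lying; bystander, leave it alone.
- rule: Steel rule 200 x 28 x 4 mm, lying; bystander, leave it alone.
- tray: Grey open tray 110 x 80 x 30 mm; bystander, leave it alone.
- spanner: Small steel spanner, about 140 mm, lying; bystander, leave it alone.
There are look-alikes about, which are no part of the job. Of the things like the stand, leave any that is pink or yellow; of the rest the larger one is meant.

How it is judged:
By the outcome, as a careful person would: the job done as asked, in the order asked, and still so for the second after the job is handed in, while the arm keeps its last pose, push and grip.
It also fails if it takes over 48 s, if anything falls off the work surface, if the arm or the gripper's body presses on something with over 40 N, if the wrist force passes 120 N, or if a joint passes its speed limit or range.

## Working session

There is one attempt and no reset: what is moved stays moved. The work goes in short steps, Python scripts to look and compute and a tool call to move; the robot and the scene stay as the last step left them, time stands still between calls to the robot, and variables do not carry over. Pictures are saved under pics/ and viewed, at most 10 in all, crops included, and the job is handed in when it is done.

Besides the shell and the picture viewer there is one more tool, called after "Emit:" as name(argument=value, ...) on one line, values as JSON. servo_tool: Moves the arm, as the interface text tells. Its arguments: {"type":"object","properties":{"steps":{"type":"array"},"newtons":{"type":"number"}},"required":["steps"]}

```bash
ls; mkdir -p pics; cat > h.py <<'E'
import numpy as np, cv2
from rig import env
def cam(n):
    m=env.camera_model(n); f=200/np.tan(np.radians(m["fovy"])/2); return f,m["cx"],m["cy"],np.array(m["T"])
def shot(n):
    c=cam(n); im,d=env.get_image(n); return im,d,c
def ray(c,u,v):
    f,cx,cy,T=c; d=T[:3,:3]@np.array([(u-cx)/f,(v-cy)/f,1]); return T[:3,3],d
def onz(c,u,v,z):
    o,d=ray(c,u,v); return o+d*(z-o[2])/d[2]
def pts(d,c):
    f,cx,cy,T=c; v,u=np.mgrid[:d.shape[0],:d.shape[1]]
    P=np.stack([(u-cx)/f*d,(v-cy)/f*d,d],-1); return P@T[:3,:3].T+T[:3,3]
def proj(c,p):
    f,cx,cy,T=c; q=T[:3,:3].T@(np.asarray(p)-T[:3,3]); return f*q[0]/q[2]+cx,f*q[1]/q[2]+cy
def save(n,im): cv2.imwrite("pics/"+n,im[...,::-1])
E
python3 - <<'E'
from h import *
for n in ("scene","top","wrist"):
    im,d,c=shot(n); save(n+"0.png",im); np.savez("/tmp/"+n+"0.npz",im=im,d=d); print(n,c,(d>0).mean())
print(env.observe())
E
```

```text
pics
scene (np.float64(397.0967243781852), 320.41465035502, 196.77224099807805, array([[-0.58556091,  0.58755154, -0.55848152,  1.06697823],
       [ 0.81056695,  0.43287184, -0.39446571,  0.35725053],
       [ 0.00998198, -0.68367036, -0.72972269,  0.82426784],
       [ 0.        ,  0.        ,  0.        ,  1.        ]])) 0.99587890625
top (np.float64(459.1894975423862), 315.5717759795083, 193.20901505738425, array([[-0.00502683, -0.99854541,  0.05368238,  0.46218931],
       [-0.99994346,  0.00451631, -0.00962705,  0.00203611],
       [ 0.0093706 , -0.05372774, -0.99851165,  1.42202516],
       [ 0.        ,  0.        ,  0.        ,  1.        ]])) 0.9957421875
wrist (np.float64(337.9506797247225), 315.26783577450556, 194.79209822421407, array([[ 0.30997421, -0.91511698, -0.25783115,  0.23419476],
       [-0.95074339, -0.2988512 , -0.08231017, -0.50109244],
       [-0.00172971,  0.27064529, -0.96267759,  0.37414353],
       [ 0.        ,  0.        ,  0.        ,  1.        ]])) 0.99598828125
{'time_s': 0.15, 'q': array([-8.43000404e+01,  2.18321295e+01,  7.43693570e+01,  1.53215123e-04,
        8.38614815e+01, -1.23380444e+01]), 'qvel': array([-0.03369263, -0.07799462, -0.09317151, -0.03185621,  0.05899643,
        0.01451591]), 'joint_efforts': array([ 1.87736907e-03, -4.48625064e+01, -2.31345749e+01, -2.33075543e-04,
        3.78210636e-03,  8.57501419e-06]), 'position': array([ 0.17026391, -0.52277409,  0.24988547]), 'tool_rot': array([[ 9.50851439e-01,  3.09647428e-01, -1.06505902e-04],
       [ 3.09647355e-01, -9.50850839e-01,  1.09382919e-03],
       [ 2.37430169e-04, -1.07304833e-03, -9.99999396e-01]]), 'ft_force': array([-0.43186277, -0.14125396,  0.55479442]), 'wrist_torque': array([-0.02424435,  0.00609452, -0.00372289]), 'gripper_force': 0.0, 'grip_width': 0.08547905382274486}
```

View pics/top0.png

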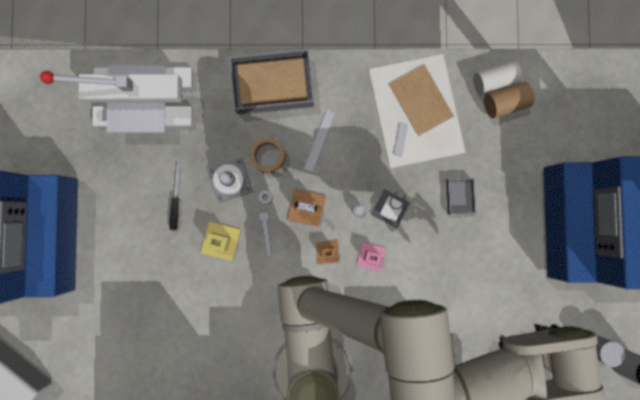

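View pics/scene0.png

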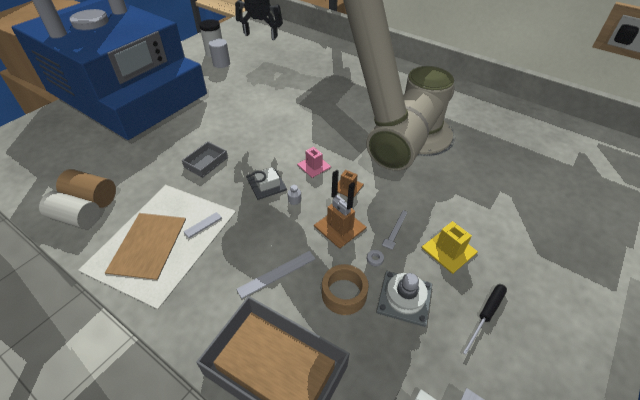

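The top view shows four stand-like things: the brown one with the pliers (306,207), a small brown one (328,251), a pink one (371,256) and a yellow one (220,241). I choose the larger brown stand at (306,207). The block and ring are at (391,208), the spindle at (229,180) and the weight at (359,211).

```bash
python3 - <<'E'
from h import *
Z=np.load("/tmp/top0.npz"); im=Z["im"];d=Z["d"];c=cam("top");P=pts(d,c)
for nm,(u,v) in dict(stand=(306,207),small=(328,251),block=(391,208),spin=(229,180),weight=(359,211),bear=(265,197)).items():
    print(nm,onz(c,u,v,0.05).round(3), "local max z",P[v-12:v+12,u-12:u+12,2].max().round(3))
# boxes via masks
hsv=cv2.cvtColor(im,cv2.COLOR_RGB2HSV)
for nm,(u0,u1,v0,v1) in dict(stand=(275,345,180,235),small=(312,345,235,268)).items():
    m=np.zeros(d.shape,np.uint8); s=hsv[v0:v1,u0:u1]
    m[v0:v1,u0:u1]=((s[...,1]>90)&(s[...,0]<20)).astype(np.uint8)
    r=cv2.minAreaRect(cv2.findNonZero(m)); print(nm,r,[onz(c,*p,0.008).round(3) for p in cv2.boxPoints(r)])
# high points
for n,box in (("top",(280,335,180,235)),("scene",(315,375,160,245))):
    Z=np.load(f"/tmp/{n}0.npz");c=cam(n);P=pts(Z["d"],c);u0,u1,v0,v1=box;Q=P[v0:v1,u0:u1].reshape(-1,3)
    for lo,hi in((.165,.2),(.12,.165),(.095,.11)):
        q=Q[(Q[:,2]>lo)&(Q[:,2]<hi)]; 
        if len(q)>3: print(n,lo,len(q),q.mean(0).round(4),q.min(0).round(3),q.max(0).round(3))
a=cv2.resize(np.load("/tmp/top0.npz")["im"][165:245,190:420],None,fx=3.4,fy=3.4,interpolation=3)[:, :]
b=cv2.resize(np.load("/tmp/scene0.npz")["im"][150:320,230:460],None,fx=1.9,fy=1.9,interpolation=3)
o=np.zeros((600,790,3),np.uint8);o[:a.shape[0],:a.shape[1]]=a;h=a.shape[0];o[h:h+b.shape[0],:b.shape[1]]=b[:600-h];save("crop1.png",o)
E
```

```text
stand [0.495 0.018 0.05 ] local max z 1.422
small [ 0.364 -0.047  0.05 ] local max z 0.057
block [ 0.491 -0.237  0.05 ] local max z 1.422
spin [0.577 0.248 0.05 ] local max z 1.422
weight [ 0.482 -0.141  0.05 ] local max z 0.055
bear [0.525 0.14  0.05 ] local max z 1.422
stand ((306.076904296875, 207.11537170410156), (31.57469367980957, 31.182464599609375), 11.309932708740234) [array([0.458, 0.075, 0.008]), array([0.552, 0.056, 0.008]), array([ 0.533, -0.039,  0.008]), array([ 0.439, -0.02 ,  0.008])]
small ((327.30694580078125, 251.68280029296875), (20.678327560424805, 20.761371612548828), 85.2363510131836) [array([ 0.388, -0.012,  0.008]), array([ 0.393, -0.076,  0.008]), array([ 0.33 , -0.081,  0.008]), array([ 0.325, -0.017,  0.008])]
top 0.165 34 [0.495  0.0173 0.1825] [ 0.483 -0.014  0.167] [0.508 0.048 0.189]
top 0.12 4 [0.4928 0.0292 0.1401] [ 0.481 -0.008  0.128] [0.504 0.044 0.157]
top 0.095 96 [0.4941 0.0161 0.1   ] [ 0.482 -0.006  0.095] [0.505 0.04  0.108]
scene 0.165 100 [0.4982 0.0191 0.1779] [ 0.484 -0.014  0.165] [0.51  0.05  0.187]
scene 0.12 155 [0.4992 0.02   0.1433] [ 0.485 -0.013  0.121] [0.51  0.05  0.165]
scene 0.095 148 [0.4993 0.0182 0.1018] [ 0.484 -0.01   0.095] [0.511 0.048 0.109]
```

View pics/crop1.png

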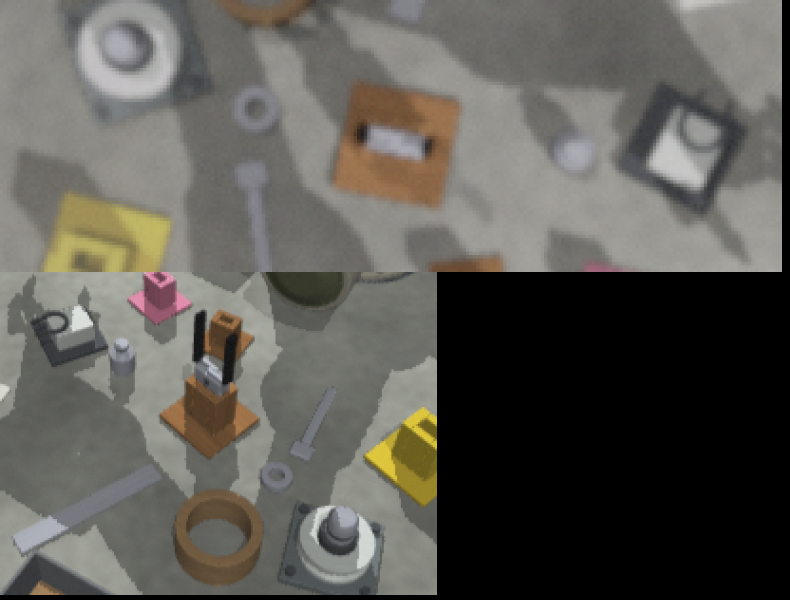

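The crop confirms the pliers standing in the larger brown stand. I'll go over the block first to measure the ring, then on to the pliers.

Emit:
servo_tool(steps=[{"tx": 3,"ty": 2.9,"yaw": -2.9},{"tx": 3,"ty": 2.9,"yaw": -2.9},{"tx": 3,"ty": 2.9,"yaw": -2.9},{"tx": 3,"ty": 2.9,"yaw": -2.9},{"tx": 3,"ty": 2.9,"yaw": -2.9},{"tx": 3,"ty": 2.9,"yaw": -2.9},{"tx": 3,"ty": 2.9,"yaw": -2.9},{"tx": 3,"ty": 2.9,"yaw": -2.9},{"tx": 3,"ty": 2.9,"yaw": -2.9},{"tx": 3,"ty": 2.9,"yaw": -2.9},{"tx": 0}])

```text
invalid input at $.steps[0]: expected keys tx, ty, tz, yaw, claw
```

```bash
python3 - <<'E'
from h import *
s=env.observe();print(s["time_s"],s["position"].round(4),s["q"].round(1),s["qvel"].round(1),s["tool_rot"].round(3))
im,d,c=shot("wrist");np.savez("/tmp/w1.npz",im=im,d=d,T=c[3]);save("w1.png",im)
P=pts(d,c);m=(P[...,2]>.03)&(P[...,2]<.06);print(P[m].mean(0))
E
```

```text
0.15 [ 0.1703 -0.5228  0.2499] [-84.3  21.8  74.4   0.   83.9 -12.3] [-0.  -0.1 -0.1 -0.   0.1  0. ] [[ 0.951  0.31  -0.   ]
 [ 0.31  -0.951  0.001]
 [ 0.    -0.001 -1.   ]]
[ 0.32768044 -0.71801011  0.04531587]
```

View pics/w1.png

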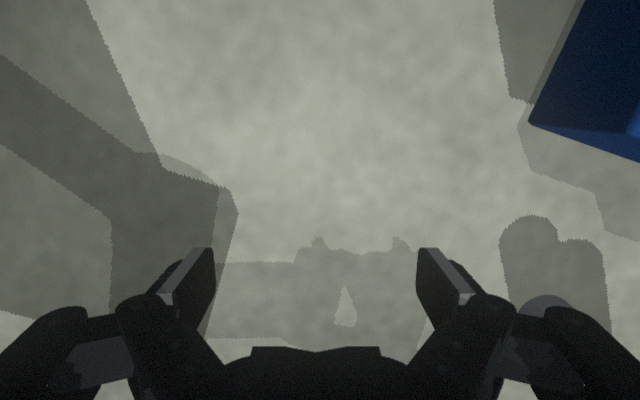

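Emit:
servo_tool(steps=[{"tx": 3,"ty": 2.9,"tz": 0,"yaw": -2.9,"claw": 8.54},{"tx": 3,"ty": 2.9,"tz": 0,"yaw": -2.9,"claw": 8.54},{"tx": 3,"ty": 2.9,"tz": 0,"yaw": -2.9,"claw": 8.54},{"tx": 3,"ty": 2.9,"tz": 0,"yaw": -2.9,"claw": 8.54},{"tx": 3,"ty": 2.9,"tz": 0,"yaw": -2.9,"claw": 8.54},{"tx": 3,"ty": 2.9,"tz": 0,"yaw": -2.9,"claw": 8.54},{"tx": 3,"ty": 2.9,"tz": 0,"yaw": -2.9,"claw": 8.54},{"tx": 3,"ty": 2.9,"tz": 0,"yaw": -2.9,"claw": 8.54},{"tx": 3,"ty": 2.9,"tz": 0,"yaw": -2.9,"claw": 8.54},{"tx": 3,"ty": 2.9,"tz": 0,"yaw": -2.9,"claw": 8.54},{"tx": 0,"ty": 0,"tz": 0,"yaw": 0,"claw": 8.54}])

```text
time_s: 1.3
position: [0.4726, -0.2298, 0.2501]
tool_rot: [[0.982, -0.187, 0.0], [-0.187, -0.982, 0.001], [0.0, -0.001, -1.0]]
ft_force: [-0.4, -0.2, -0.2]
grip_width: 0.0855
gripper_force: 0.0
```

```bash
python3 - <<'E'
from h import *
s=env.observe();print(s["time_s"],s["position"].round(4),s["q"].round(1),s["qvel"].round(1),s["tool_rot"].round(3))
im,d,c=shot("wrist");np.savez("/tmp/w1.npz",im=im,d=d,T=c[3]);save("w1b.png",im)
P=pts(d,c);m=(P[...,2]>.03)&(P[...,2]<.06);print(P[m].mean(0))
E
```

```text
1.3 [ 0.4726 -0.2298  0.2501] [-38.9  19.4  78.2   0.1  82.5  61.9] [-4.7 -0.7  1.5 -1.6 -0.3 -6.6] [[ 0.982 -0.187  0.   ]
 [-0.187 -0.982  0.001]
 [ 0.    -0.001 -1.   ]]
[ 0.47236036 -0.21844737  0.04243217]
```

View pics/w1b.png

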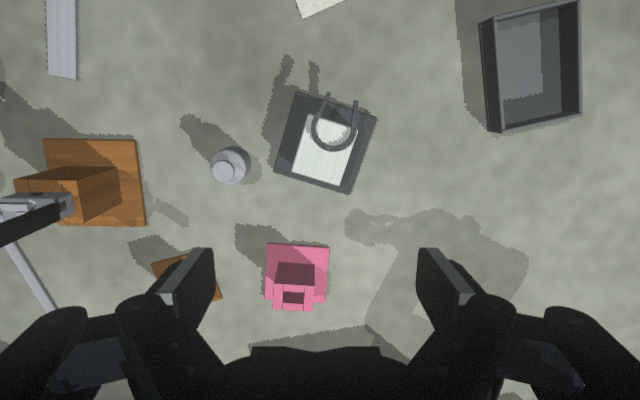

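```bash
cat > ringfit.py <<'E'
from h import *
Z=np.load("/tmp/w1.npz");im=Z["im"];d=Z["d"];f,cx,cy,_=cam("wrist");c=(f,cx,cy,Z["T"]);P=pts(d,c)
g=im.mean(-1);v0,v1,u0,u1=80,205,265,385
sub=np.zeros(d.shape,bool);sub[v0:v1,u0:u1]=1
white=sub&(g>150)&(P[...,2]>.033)
print("white z",np.median(P[white][:,2]),white.sum())
for nm,m,z in(("white",white,.04),("base",sub&(g<95)&(P[...,2]<.02),.01),("high",sub&(P[...,2]>.03),.04)):
    mm=cv2.morphologyEx(m.astype(np.uint8),cv2.MORPH_OPEN,np.ones((3,3)))
    q=np.array([onz(c,*p[0],z)[:2] for p in cv2.findNonZero(mm)])*1000
    r=cv2.minAreaRect(q.astype(np.float32));print(nm,m.sum(),r,cv2.boxPoints(r).round(1).tolist())
# ring: dark, high
ring=sub&(g<130)&(P[...,2]>.036)&(P[...,2]<.055)
print("ring",ring.sum(),np.median(P[ring][:,2]))
np.save("/tmp/ringm.npy",ring)
a=cv2.resize(im[80:205,265:385],None,fx=4.5,fy=4.5,interpolation=2)
b=cv2.resize((ring[80:205,265:385]*255).astype(np.uint8),None,fx=2,fy=2)
o=np.zeros((570,790,3),np.uint8);o[:a.shape[0],:a.shape[1]]=a;o[:b.shape[0],545:545+b.shape[1]]=b[...,None]
w=cv2.resize((white[80:205,265:385]*255).astype(np.uint8),None,fx=2,fy=2);o[255:505,545:785]=w[...,None]
save("crop2.png",o)
E
python3 ringfit.py
```

```text
white z 0.040753814335001054 2552
white 2552 ((489.2657470703125, -241.14129638671875), (51.011470794677734, 58.89595031738281), 61.83481216430664) [[451.29998779296875, -249.6999969482422], [503.20001220703125, -277.5], [527.2999877929688, -232.60000610351562], [475.29998779296875, -204.8000030517578]]
base 3876 ((499.5260925292969, -232.38623046875), (112.97821044921875, 94.58602142333984), 61.870765686035156) [[431.20001220703125, -259.8999938964844], [514.5999755859375, -304.5], [567.9000244140625, -204.89999389648438], [484.5, -160.3000030517578]]
high 3479 ((501.0238342285156, -247.10751342773438), (51.73372268676758, 85.24662780761719), 61.80560302734375) [[451.20001220703125, -249.8000030517578], [526.4000244140625, -290.0], [550.7999877929688, -244.39999389648438], [475.70001220703125, -204.1999969482422]]
ring 764 0.04573454092290574
```

View pics/crop2.png

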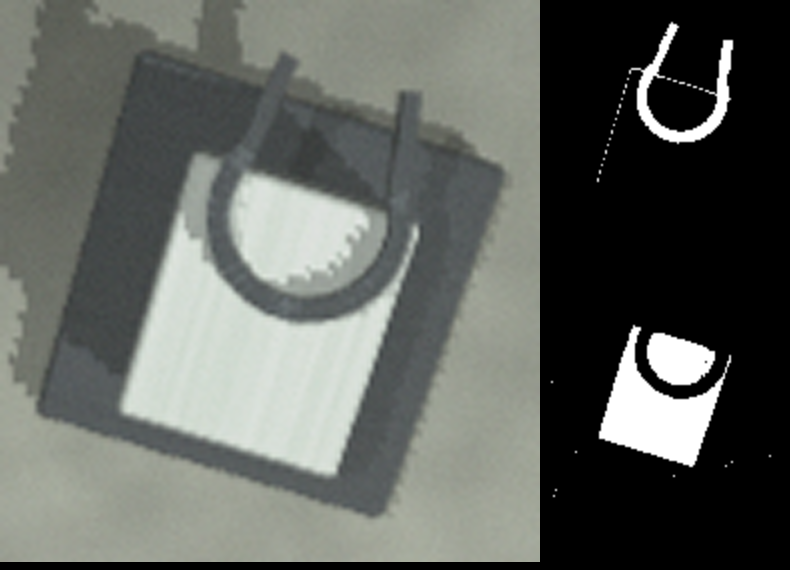

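```bash
cat >> ringfit.py <<'E'
print('----')
mm=ring.astype(np.uint8);n,l,st,_=cv2.connectedComponentsWithStats(cv2.morphologyEx(mm,cv2.MORPH_OPEN,np.ones((2,2))))
k=1+st[1:,4].argmax();q=np.array([onz(c,u,v,.045)[:2] for v,u in np.argwhere(l==k)])*1000
from scipy.optimize import least_squares
a=np.radians(-28.2);C=np.array([505,-250.])
for _ in range(12):
    ex=np.array([np.cos(a),np.sin(a)]);ey=np.array([-ex[1],ex[0]])
    x=(q-C)@ex;y=(q-C)@ey
    arc=q[x<4]; s=least_squares(lambda p:np.hypot(*(arc-p[:2]).T)-p[2],[*C,19.5],loss="soft_l1");C=s.x[:2]
    x=(q-C)@ex;y=(q-C)@ey
    L=q[(x>22)&(y>0)].mean(0);R=q[(x>22)&(y<0)].mean(0);M=(L+R)/2-C;a=np.arctan2(M[1],M[0])
print("centre",C.round(1),"R",s.x[2].round(2),"ang",np.degrees(a).round(2),"lugsep",np.hypot(*(L-R)).round(1),"perp of L-R",(np.degrees(np.arctan2(*(L-R)[::-1]))-90).round(2),"xmax",x.max().round(1),"xmin",x.min().round(1))
print("mouth",(C+24*np.array([np.cos(a),np.sin(a)])).round(1))
E
python3 ringfit.py | sed '1,/----/d'
```

```text
centre [ 508.7 -254.5] R 19.49 ang -26.9 lugsep 27.9 perp of L-R -26.44 xmax 31.3 xmin -21.9
mouth [ 530.1 -265.3]
```

Emit:
servo_tool(steps=[{"tx": -0.6,"ty": 4.3,"tz": 0,"yaw": 0,"claw": 8.54},{"tx": -0.6,"ty": 4.3,"tz": 0,"yaw": 0,"claw": 8.54},{"tx": -0.6,"ty": 4.3,"tz": 0,"yaw": 0,"claw": 8.54},{"tx": -0.6,"ty": 4.3,"tz": 0,"yaw": 0,"claw": 8.54},{"tx": -0.6,"ty": 4.3,"tz": 0,"yaw": 0,"claw": 8.54},{"tx": -0.6,"ty": 4.3,"tz": 0,"yaw": 0,"claw": 8.54},{"tx": 0,"ty": 0,"tz": 0,"yaw": 0,"claw": 8.54},{"tx": 0,"ty": 0,"tz": 0,"yaw": 0,"claw": 8.54}])

```text
time_s: 2.15
position: [0.434, 0.0248, 0.2505]
tool_rot: [[0.982, -0.189, 0.0], [-0.189, -0.982, -0.001], [0.0, 0.0, -1.0]]
ft_force: [-0.0, -0.1, -0.3]
grip_width: 0.0853
gripper_force: 0.0
```

```bash
python3 - <<'E'
from h import *
s=env.observe();print(s["time_s"],s["position"].round(4),s["q"].round(1),s["qvel"].round(1))
im,d,c=shot("wrist");np.savez("/tmp/w2.npz",im=im,d=d,T=c[3]);save("w2.png",im)
P=pts(d,c);g=im.mean(-1);R=P.reshape(-1,3);G=g.ravel()
near=(np.hypot(R[:,0]-.495,R[:,1]-.018)<.045)
for nm,lo,hi,gm in(("tops",.178,.195,80),("tube",.07,.08,255),("guide",.09,.104,255)):
    k=near&(R[:,2]>lo)&(R[:,2]<hi)&(G<gm);q=R[k]
    if len(q)<5: print(nm,len(q));continue
    r=cv2.minAreaRect((q[:,:2]*1000).astype(np.float32));print(nm,len(q),np.median(q[:,2]).round(4),r)
st=(P[...,2]<.012)&(im[...,0]>im[...,2]*1.5)&(np.hypot(P[...,0]-.495,P[...,1]-.018)<.08)
print("base",cv2.minAreaRect((P[st][:,:2]*1000).astype(np.float32)))
a=im[0:300,150:500];save("crop3.png",cv2.resize(a,None,fx=2,fy=2))
E
```

```text
2.15 [0.434  0.0248 0.2505] [-12.4  10.2  91.2  -0.   78.7  88.5] [-2.2  0.7 -0.6  0.  -0.  -0.1]
tops 829 0.185 ((496.19512939453125, 17.540058135986328), (61.23192596435547, 15.536721229553223), 78.00353240966797)
tube 1675 0.0756 ((496.1024169921875, 17.324743270874023), (58.31761932373047, 41.7989616394043), 78.66854095458984)
guide 1084 0.0986 ((496.3309326171875, 17.45789337158203), (47.75302505493164, 21.22754669189453), 79.24842071533203)
base ((494.98406982421875, 17.601402282714844), (99.80848693847656, 100.53026580810547), 78.29096984863281)
```

View pics/crop3.png

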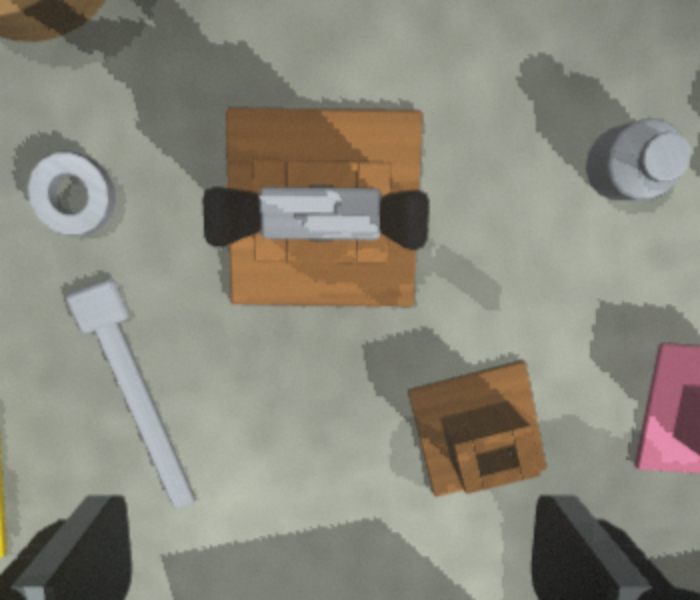

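Emit:
servo_tool(steps=[{"tx": 1.7,"ty": 4.6,"tz": 0,"yaw": 0,"claw": 8.54},{"tx": 1.7,"ty": 4.6,"tz": 0,"yaw": 0,"claw": 8.54},{"tx": 1.7,"ty": 4.6,"tz": 0,"yaw": 0,"claw": 8.54},{"tx": 1.7,"ty": 4.6,"tz": 0,"yaw": 0,"claw": 8.54},{"tx": 1.7,"ty": 4.6,"tz": 0,"yaw": 0,"claw": 8.54},{"tx": 0,"ty": 0,"tz": 0,"yaw": 0,"claw": 8.54},{"tx": 0,"ty": 0,"tz": 0,"yaw": 0,"claw": 8.54}])

```text
time_s: 2.9
position: [0.5201, 0.254, 0.2495]
tool_rot: [[0.982, -0.191, -0.001], [-0.191, -0.982, -0.001], [-0.001, 0.001, -1.0]]
ft_force: [0.6, -0.8, 0.2]
grip_width: 0.0856
gripper_force: 0.0
```

```bash
python3 - <<'E'
from h import *
s=env.observe();print(s["time_s"],s["position"].round(4),s["q"].round(1),s["qvel"].round(1))
im,d,c=shot("wrist");np.savez("/tmp/w3.npz",im=im,d=d,T=c[3]);save("w3.png",im)
P=pts(d,c);R=P.reshape(-1,3)
near=(np.hypot(R[:,0]-.577,R[:,1]-.248)<.06)
for lo,hi in((.084,.092),(.055,.07),(.05,.0545),(.037,.043),(.006,.03)):
    q=R[near&(R[:,2]>lo)&(R[:,2]<hi)]
    if len(q)<9: print(lo,len(q));continue
    o,r=cv2.minEnclosingCircle((q[:,:2]*1000).astype(np.float32));print(lo,len(q),np.median(q[:,2]).round(4),np.round(o,1),round(r,1),(q[:,:2].mean(0)*1000).round(1))
E
```

```text
2.9 [0.5201 0.254  0.2495] [ 14.3  24.8  69.6  -0.   85.7 115.3] [-1.7 -1.8  1.6 -0.1  0.1 -0. ]
0.084 1264 0.0874 [582.1 254.3] 17.0 [582.4 254.1]
0.055 213 0.0554 [582.1 254.3] 22.8 [583.4 252.6]
0.05 243 0.054 [582.1 254.2] 23.0 [583.7 251. ]
0.037 4845 0.0407 [582.2 254.3] 44.1 [583.9 253.8]
0.006 3052 0.0127 [577. 248.] 60.0 [576.4 240.5]
```

View pics/w3.png

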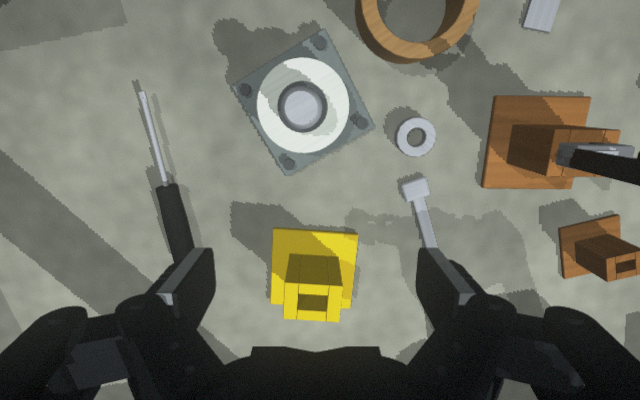

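Emit:
servo_tool(steps=[{"tx": -0.4,"ty": -3.95,"tz": 0,"yaw": -0.1,"claw": 8.54},{"tx": -0.4,"ty": -3.95,"tz": 0,"yaw": -0.1,"claw": 8.54},{"tx": -0.4,"ty": -3.95,"tz": 0,"yaw": -0.1,"claw": 8.54},{"tx": -0.4,"ty": -3.95,"tz": 0,"yaw": -0.1,"claw": 8.54},{"tx": -0.4,"ty": -3.95,"tz": 0,"yaw": -0.1,"claw": 8.54},{"tx": -0.4,"ty": -3.9,"tz": 0,"yaw": 0,"claw": 8.54},{"tx": 0,"ty": 0,"tz": 0,"yaw": 0,"claw": 8.54},{"tx": 0,"ty": 0,"tz": 0,"yaw": 0,"claw": 8.54},{"tx": 0,"ty": 0,"tz": 0,"yaw": 0,"claw": 8.54}])

```text
time_s: 3.85
position: [0.495, 0.0184, 0.2505]
tool_rot: [[0.98, -0.2, 0.0], [-0.2, -0.98, 0.0], [0.0, -0.0, -1.0]]
ft_force: [-0.3, -0.1, -1.3]
grip_width: 0.0849
gripper_force: 0.0
```

Emit:
servo_tool(steps=[{"tx": 0.1,"ty": -0.1,"tz": -1.5,"yaw": 0,"claw": 8.54},{"tx": 0,"ty": 0,"tz": -2.5,"yaw": 0,"claw": 8.54},{"tx": 0,"ty": 0,"tz": -2.5,"yaw": 0,"claw": 8.54},{"tx": 0,"ty": 0,"tz": -1.5,"yaw": 0,"claw": 8.54},{"tx": 0,"ty": 0,"tz": -1,"yaw": 0,"claw": 8.54},{"tx": 0,"ty": 0,"tz": 0,"yaw": 0,"claw": 8.54},{"tx": 0,"ty": 0,"tz": 0,"yaw": 0,"claw": 8.54}])

```text
time_s: 4.55
position: [0.4966, 0.0178, 0.1609]
tool_rot: [[0.98, -0.198, 0.001], [-0.198, -0.98, -0.0], [0.001, -0.0, -1.0]]
ft_force: [0.8, 0.3, 0.0]
grip_width: 0.0852
gripper_force: 0.0
```

```bash
python3 - <<'E'
from h import *
s=env.observe();print(s["time_s"],s["position"].round(4),s["ft_force"].round(1),s["gripper_force"],s["grip_width"],s["q"].round(1))
E
```

```text
4.55 [0.4966 0.0178 0.1609] [0.8 0.3 0. ] 0.0 0.08522999063628599 [-11.6  21.7  90.9   0.   67.4  89.8]
```

Emit:
servo_tool(steps=[{"tx": 0,"ty": 0,"tz": 0,"yaw": 0,"claw": 7.0},{"tx": 0,"ty": 0,"tz": 0,"yaw": 0,"claw": 6.4},{"tx": 0,"ty": 0,"tz": 0,"yaw": 0,"claw": 6.2},{"tx": 0,"ty": 0,"tz": 0,"yaw": 0,"claw": 6.0},{"tx": 0,"ty": 0,"tz": 0,"yaw": 0,"claw": 6.0},{"tx": 0,"ty": 0,"tz": 0,"yaw": 0,"claw": 6.0}], newtons=20)

```text
time_s: 5.15
position: [0.4967, 0.0178, 0.1611]
tool_rot: [[0.98, -0.199, 0.002], [-0.199, -0.98, 0.0], [0.002, -0.001, -1.0]]
ft_force: [0.2, 1.4, 5.8]
grip_width: 0.0601
gripper_force: 8.0
```

Emit:
servo_tool(steps=[{"tx": 0,"ty": 0,"tz": 0.5,"yaw": 0,"claw": 6.0},{"tx": 0,"ty": 0,"tz": 1,"yaw": 0,"claw": 6.0},{"tx": 0,"ty": 0,"tz": 1.5,"yaw": 0,"claw": 6.0},{"tx": 0,"ty": 0,"tz": 2,"yaw": 0,"claw": 6.0},{"tx": 0,"ty": 0,"tz": 2,"yaw": 0,"claw": 6.0},{"tx": 0,"ty": 0,"tz": 1.5,"yaw": 0,"claw": 6.0},{"tx": 0,"ty": 0,"tz": 0,"yaw": 0,"claw": 6.0},{"tx": 0,"ty": 0,"tz": 0,"yaw": 0,"claw": 6.0},{"tx": 0,"ty": 0,"tz": 0,"yaw": 0,"claw": 6.0}])

```text
time_s: 6.05
position: [0.4959, 0.0176, 0.2445]
tool_rot: [[0.98, -0.199, -0.002], [-0.199, -0.98, 0.0], [-0.002, -0.0, -1.0]]
ft_force: [-0.9, -0.0, -1.6]
grip_width: 0.0603
gripper_force: 7.1
```

```bash
cat > pl.py <<'E'
from h import *
def look():
    s=env.observe();p=s["position"];Rm=s["tool_rot"]
    print(s["time_s"],p.round(4),s["ft_force"].round(1),"grip",round(s["gripper_force"],1),round(s["grip_width"],4),"yaw",np.degrees(np.arctan2(Rm[1,0],Rm[0,0])).round(2))
    for n in("scene","wrist"):
        im,d,c=shot(n);np.savez(f"/tmp/{n}p.npz",im=im,d=d,T=c[3])
        Q=(pts(d,c)-p)@Rm; Q[d==0]=9
        k=(abs(Q[...,0])<.03)&(abs(Q[...,1])<.04)&(Q[...,2]>.03)&(Q[...,2]<.16);q=Q[k]
        if not len(q): print(n,0);continue
        print(n,len(q),"zmax",np.percentile(q[:,2],99).round(4))
        for lo in(.06,.075,.09,.105,.12,.128,.134,.138):
            t=q[(q[:,2]>=lo)&(q[:,2]<lo+.006)]
            if len(t)>3: print("  z",lo,len(t),"x",t[:,0].min().round(4),t[:,0].max().round(4),"y",t[:,1].min().round(4),t[:,1].max().round(4),"mid",((t[:,1].min()+t[:,1].max())/2).round(4))
if __name__=="__main__": look()
E
python3 pl.py
```

```text
6.05 [0.4959 0.0176 0.2445] [-0.9 -0.  -1.6] grip 7.1 0.0603 yaw -11.47
scene 426 zmax 0.1384
  z 0.06 73 x -0.0108 0.0103 y -0.031 0.0227 mid -0.0041
  z 0.075 31 x -0.0041 0.0101 y -0.0252 0.0224 mid -0.0014
  z 0.09 5 x 0.0028 0.0039 y -0.0083 0.0055 mid -0.0014
  z 0.105 14 x -0.0055 0.0037 y -0.009 0.006 mid -0.0015
  z 0.12 13 x -0.0029 0.0044 y -0.0088 0.0056 mid -0.0016
  z 0.134 14 x -0.0039 0.0026 y -0.0087 0.0076 mid -0.0005
  z 0.138 5 x -0.0007 0.0026 y -0.0043 0.0076 mid 0.0017
wrist 4190 zmax 0.1378
  z 0.06 1465 x -0.0104 0.0101 y -0.0306 0.024 mid -0.0033
  z 0.075 183 x 0.0083 0.0109 y -0.0232 0.0237 mid 0.0002
  z 0.105 32 x 0.0031 0.0038 y -0.0077 0.0073 mid -0.0002
  z 0.12 36 x 0.0004 0.0037 y -0.0082 0.0077 mid -0.0003
  z 0.134 56 x -0.0029 0.0033 y -0.0086 0.0083 mid -0.0002
  z 0.138 35 x -0.0029 0.0031 y -0.0086 0.0083 mid -0.0002
```

Emit:
servo_tool(steps=[{"tx": 0.43,"ty": -3.55,"tz": 0,"yaw": -1.9,"claw": 6.0},{"tx": 0.43,"ty": -3.55,"tz": 0,"yaw": -1.9,"claw": 6.0},{"tx": 0.43,"ty": -3.55,"tz": 0,"yaw": -1.9,"claw": 6.0},{"tx": 0.43,"ty": -3.55,"tz": 0,"yaw": -1.9,"claw": 6.0},{"tx": 0.43,"ty": -3.55,"tz": 0,"yaw": -1.9,"claw": 6.0},{"tx": 0.43,"ty": -3.55,"tz": 0,"yaw": -1.9,"claw": 6.0},{"tx": 0.43,"ty": -3.55,"tz": 0,"yaw": -1.9,"claw": 6.0},{"tx": 0.4,"ty": -3.45,"tz": 0,"yaw": -2,"claw": 6.0},{"tx": 0,"ty": 0,"tz": -2.5,"yaw": 0,"claw": 6.0},{"tx": 0,"ty": 0,"tz": -1.3,"yaw": 0,"claw": 6.0},{"tx": 0,"ty": 0,"tz": 0,"yaw": 0,"claw": 6.0},{"tx": 0,"ty": 0,"tz": 0,"yaw": 0,"claw": 6.0},{"tx": 0,"ty": 0,"tz": 0,"yaw": 0,"claw": 6.0}])

```text
time_s: 7.45
position: [0.5307, -0.2655, 0.2082]
tool_rot: [[0.893, -0.45, 0.001], [-0.45, -0.893, -0.001], [0.002, 0.0, -1.0]]
ft_force: [0.7, 0.3, -1.5]
grip_width: 0.0601
gripper_force: 7.1
```

```bash
cat > rel.py <<'E'
from pl import *
look()
s=env.observe();p=s["position"];Rm=s["tool_rot"]
for n in("wrist","scene"):
    Z=np.load(f"/tmp/{n}p.npz");im=Z["im"];f,cx,cy,_=cam(n);c=(f,cx,cy,Z["T"]);P=pts(Z["d"],c);g=im.mean(-1)
    Q=(P-p)@Rm
    k=(g<130)&(P[...,2]>.036)&(P[...,2]<.0535)&(abs(Q[...,0])<.07)&(abs(Q[...,1])<.035)
    q=Q[k]*1000; h=q[(q[:,0]>-3)&(q[:,0]<9)]
    arc=q[q[:,0]<-20]
    from scipy.optimize import least_squares
    if len(arc)>10:
        r=least_squares(lambda t:np.hypot(*(arc[:,:2]-t[:2]).T)-t[2],[-24,0,19.5],loss="soft_l1").x;print(n,"ring centre in tool",r.round(1),"zring",np.median(P[k][:,2]).round(4))
    for sg in(1,-1):
        t=q[(q[:,1]*sg>9.5)&(q[:,0]>-7)]
        if len(t)>3: print("  lug",sg,len(t),t.mean(0).round(1),"x",t[:,0].min().round(1),t[:,0].max().round(1),"y",t[:,1].min().round(1),t[:,1].max().round(1))
    v,u=map(int,np.round(proj(c,p+Rm@[0,0,.14])[::-1]));print(n,"tip px",u,v)
    a=im[max(v-60,0):v+60,max(u-65,0):u+65];save(f"r_{n}.png",cv2.resize(a,(780,720))) if 0 else None
    np.save(f"/tmp/a_{n}.npy",a)
E
python3 rel.py
python3 -c "
import numpy as np,cv2
o=np.zeros((500,800,3),np.uint8)
for i,n in enumerate(('wrist','scene')):
    a=np.load(f'/tmp/a_{n}.npy');a=cv2.resize(a,(395,int(395*a.shape[0]/a.shape[1])),interpolation=2)[:500];o[:a.shape[0],i*400:i*400+395]=a
cv2.imwrite('pics/rel.png',o[...,::-1])"
```

```text
7.45 [ 0.5307 -0.2655  0.2082] [ 0.7  0.3 -1.5] grip 7.1 0.0601 yaw -26.75
scene 255 zmax 0.1593
  z 0.06 36 x -0.005 0.0102 y -0.0316 0.026 mid -0.0028
  z 0.075 19 x -0.0097 0.0105 y -0.0264 0.0168 mid -0.0048
  z 0.105 8 x -0.0025 0.0047 y -0.0094 0.003 mid -0.0032
  z 0.12 5 x -0.0027 0.0043 y -0.0092 0.0031 mid -0.003
  z 0.134 8 x -0.0021 0.0041 y -0.0095 0.0025 mid -0.0035
  z 0.138 4 x -0.0021 0.0041 y -0.0072 0.0022 mid -0.0025
wrist 4268 zmax 0.1408
  z 0.06 1420 x -0.0093 0.0109 y -0.0298 0.0251 mid -0.0023
  z 0.075 184 x 0.0098 0.0117 y -0.0222 0.0244 mid 0.0011
  z 0.105 34 x 0.0045 0.0052 y -0.0074 0.0083 mid 0.0005
  z 0.12 32 x 0.0044 0.0052 y -0.007 0.0081 mid 0.0006
  z 0.134 62 x -0.0007 0.0052 y -0.0082 0.0095 mid 0.0006
  z 0.138 51 x -0.0007 0.0052 y -0.0082 0.0095 mid 0.0006
  lug 1 79 [  0.8  13.2 160.8] x -6.7 7.5 y 10.2 16.4
  lug -1 80 [  0.8 -15.1 160.9] x -6.6 7.1 y -17.7 -12.2
wrist tip px 315 186
scene ring centre in tool [-23.1  -2.7  20.1] zring 0.0452
  lug 1 12 [  0.8  12.1 162.7] x -6.7 6.3 y 10.2 14.7
  lug -1 14 [  0.2 -16.2 162.3] x -6.7 6.0 y -19.3 -11.7
scene tip px 249 172
```

Emit:
servo_tool(steps=[{"tx": -0.1,"ty": 0.2,"tz": 0,"yaw": 0,"claw": 6.0},{"tx": 0,"ty": 0,"tz": -0.6,"yaw": 0,"claw": 6.0},{"tx": 0,"ty": 0,"tz": 0,"yaw": 0,"claw": 6.0},{"tx": 0,"ty": 0,"tz": 0,"yaw": 0,"claw": 6.0},{"tx": 0,"ty": 0,"tz": 0,"yaw": 0,"claw": 6.0}])

```text
time_s: 8.05
position: [0.5294, -0.2635, 0.2013]
tool_rot: [[0.893, -0.45, 0.0], [-0.45, -0.893, -0.0], [0.0, 0.0, -1.0]]
ft_force: [0.5, -0.5, -1.7]
grip_width: 0.0602
gripper_force: 7.1
```

```bash
python3 rel.py
python3 -c "
import numpy as np,cv2
o=np.zeros((400,800,3),np.uint8)
for i,n in enumerate(('wrist','scene')):
    a=np.load(f'/tmp/a_{n}.npy');a=cv2.resize(a,(395,int(395*a.shape[0]/a.shape[1])),interpolation=2)[:400];o[:a.shape[0],i*400:i*400+395]=a
cv2.imwrite('pics/rel.png',o[...,::-1])"
```

```text
8.05 [ 0.5294 -0.2635  0.2013] [ 0.5 -0.5 -1.7] grip 7.1 0.0602 yaw -26.76
scene 329 zmax 0.1597
  z 0.06 40 x -0.0069 0.0108 y -0.0293 0.0281 mid -0.0006
  z 0.075 19 x -0.009 0.0111 y -0.025 0.0181 mid -0.0035
  z 0.105 7 x -0.0026 0.0038 y -0.0087 0.0028 mid -0.003
  z 0.12 7 x -0.0023 0.005 y -0.0098 0.0039 mid -0.003
  z 0.128 4 x -0.0033 0.0044 y -0.0075 -0.0019 mid -0.0047
  z 0.134 6 x -0.0025 0.0042 y -0.0091 0.0035 mid -0.0028
wrist 4429 zmax 0.1551
  z 0.06 1417 x -0.0091 0.0108 y -0.0299 0.025 mid -0.0024
  z 0.075 177 x 0.0096 0.0118 y -0.0223 0.0245 mid 0.0011
  z 0.105 33 x 0.0044 0.0053 y -0.0073 0.0084 mid 0.0005
  z 0.12 34 x 0.0046 0.0054 y -0.007 0.0082 mid 0.0006
  z 0.134 59 x -0.0002 0.0052 y -0.0082 0.0095 mid 0.0007
  z 0.138 51 x -0.0008 0.0052 y -0.0082 0.0095 mid 0.0007
  lug 1 96 [  1.9  14.5 154.1] x -6.8 9.6 y 11.6 17.9
  lug -1 96 [  1.8 -14.1 154.3] x -6.8 9.1 y -17.3 -11.0
wrist tip px 315 186
scene ring centre in tool [-21.9  -1.9  19.4] zring 0.0443
  lug 1 11 [  4.   13.8 155.8] x -2.1 8.9 y 10.2 18.5
  lug -1 17 [  1.1 -15.9 155.1] x -6.8 8.3 y -19.4 -12.2
scene tip px 250 174
```

View pics/rel.png

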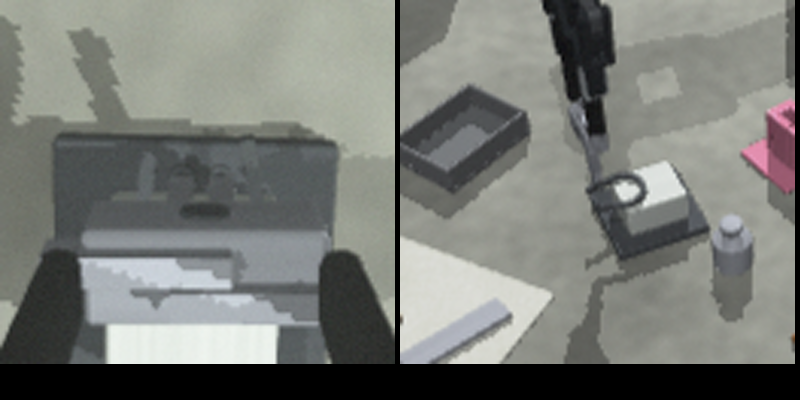

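The tips are centred between the lugs in both views: within about 0.4 mm in the wrist view and about 1 mm in the scene view. I'll lower them now.

Emit:
servo_tool(steps=[{"tx": 0,"ty": 0,"tz": -0.6,"yaw": 0,"claw": 6.0},{"tx": 0,"ty": 0,"tz": -0.6,"yaw": 0,"claw": 6.0},{"tx": 0,"ty": 0,"tz": -0.6,"yaw": 0,"claw": 6.0},{"tx": 0,"ty": 0,"tz": -0.6,"yaw": 0,"claw": 6.0},{"tx": 0,"ty": 0,"tz": 0,"yaw": 0,"claw": 6.0},{"tx": 0,"ty": 0,"tz": 0,"yaw": 0,"claw": 6.0},{"tx": 0,"ty": 0,"tz": 0,"yaw": 0,"claw": 6.0}])

```text
time_s: 8.85
position: [0.5295, -0.2635, 0.1776]
tool_rot: [[0.893, -0.45, 0.001], [-0.45, -0.893, -0.0], [0.001, 0.0, -1.0]]
ft_force: [0.3, -0.7, -1.8]
grip_width: 0.0601
gripper_force: 7.1
```

```bash
python3 rel.py
```

```text
8.85 [ 0.5295 -0.2635  0.1776] [ 0.3 -0.7 -1.8] grip 7.1 0.0601 yaw -26.76
scene 378 zmax 0.1587
  z 0.06 34 x -0.0039 0.0101 y -0.0326 0.0281 mid -0.0023
  z 0.075 21 x -0.0081 0.0104 y -0.0243 0.0193 mid -0.0025
  z 0.105 6 x -0.0033 0.0042 y -0.0082 0.0076 mid -0.0003
  z 0.12 8 x -0.0036 0.0052 y -0.0094 0.0031 mid -0.0031
  z 0.128 54 x -0.0299 0.0082 y -0.023 0.0216 mid -0.0007
  z 0.134 59 x -0.0295 0.0086 y -0.0287 0.0179 mid -0.0054
  z 0.138 12 x -0.0297 0.0028 y -0.0285 0.0179 mid -0.0053
wrist 4393 zmax 0.1385
  z 0.06 1420 x -0.0093 0.0109 y -0.03 0.025 mid -0.0025
  z 0.075 188 x 0.0096 0.0117 y -0.0222 0.0246 mid 0.0012
  z 0.105 33 x 0.0045 0.0051 y -0.0073 0.0084 mid 0.0006
  z 0.12 34 x 0.0046 0.0055 y -0.0069 0.0082 mid 0.0006
  z 0.128 157 x -0.0017 0.0092 y -0.0165 0.017 mid 0.0003
  z 0.134 69 x -0.0007 0.0093 y -0.0143 0.0148 mid 0.0003
  z 0.138 52 x -0.0007 0.0052 y -0.0082 0.0095 mid 0.0007
wrist ring centre in tool [-4.1  0.5 36.3] zring 0.0462
  lug 1 83 [  4.3  14.1 130.2] x -1.6 9.4 y 11.4 17.0
  lug -1 83 [  4.2 -13.7 130.2] x -1.7 9.3 y -16.5 -11.0
wrist tip px 315 186
scene ring centre in tool [-21.2  -2.1  19.9] zring 0.045
  lug 1 6 [  6.8  12.9 131.7] x 5.1 8.7 y 10.0 16.9
  lug -1 16 [  1.4 -15.5 131.6] x -6.8 8.2 y -18.6 -11.9
scene tip px 251 180
```

Emit:
servo_tool(steps=[{"tx": 0,"ty": 0,"tz": 0.05,"yaw": 0,"claw": 5.8},{"tx": 0,"ty": 0,"tz": 0.05,"yaw": 0,"claw": 5.6},{"tx": 0,"ty": 0,"tz": 0,"yaw": 0,"claw": 5.55},{"tx": 0,"ty": 0,"tz": 0,"yaw": 0,"claw": 5.55},{"tx": 0,"ty": 0,"tz": 0,"yaw": 0,"claw": 5.55}])

```text
time_s: 9.45
position: [0.5294, -0.2635, 0.1783]
tool_rot: [[0.893, -0.45, -0.0], [-0.45, -0.893, 0.0], [-0.0, 0.0, -1.0]]
ft_force: [-0.3, -0.2, -2.2]
grip_width: 0.0555
gripper_force: 7.5
```

```bash
cat > dz.py <<'E'
from h import *
import sys
s=env.observe();p=s["position"];Rm=s["tool_rot"]
print(s["time_s"],p.round(4),s["ft_force"].round(1),"grip",round(s["gripper_force"],1),round(s["grip_width"],4))
im,d,c=shot("wrist");np.savez("/tmp/wd.npz",im=im,d=d,T=c[3]);Q=(pts(d,c)-p)@Rm*1000;Q[d==0]=999
def rep(nm,k):
    q=Q[k]; print(nm,len(q),"z pct",np.percentile(q[:,2],[5,50,95]).round(1) if len(q) else "","x",(q[:,0].min().round(1),q[:,0].max().round(1)) if len(q) else "","y",(q[:,1].min().round(1),q[:,1].max().round(1)) if len(q) else "")
x,y,z=Q[...,0],Q[...,1],Q[...,2]
rep("guide top",(abs(x)<11)&(abs(y)<15)&(z>55)&(z<70))
rep("toes",(x>-3)&(x<8)&(abs(y)<22)&(z>134.5)&(z<146))
for sg in(1,-1):
    rep("toe%+d"%sg,(x>-3)&(x<8)&(y*sg>0)&(y*sg<22)&(z>135.5)&(z<146))
    rep("lug%+d"%sg,(x>5.5)&(x<16)&(y*sg>8)&(y*sg<35)&(z>122)&(z<134.5))
E
python3 dz.py
python3 - <<'E'
import numpy as np
from h import *
# same report on the previous frame for reference
Z=np.load("/tmp/wristp.npz");f,cx,cy,_=cam("wrist");c=(f,cx,cy,Z["T"])
P=pts(Z["d"],c);Rm=np.array([[.893,-.45,0],[-.45,-.893,0],[0,0,-1]]);Q=(P-[.5295,-.2635,.1776])@Rm*1000;x,y,z=Q[...,0],Q[...,1],Q[...,2]
for nm,k in(("guide",(abs(x)<11)&(abs(y)<15)&(z>55)&(z<70)),("toes",(x>-3)&(x<8)&(abs(y)<22)&(z>134.5)&(z<146)),("lug",(x>5.5)&(x<16)&(abs(y)>8)&(abs(y)<35)&(z>122)&(z<134.5))):
    q=Q[k];print("prev",nm,len(q),np.percentile(q[:,2],[5,50,95]).round(1))
E
```

```text
9.45 [ 0.5294 -0.2635  0.1783] [-0.3 -0.2 -2.2] grip 7.5 0.0555
guide top 1730 z pct [56.9 59.2 66.5] x (np.float64(-8.9), np.float64(10.9)) y (np.float64(-15.0), np.float64(15.0))
toes 62 z pct [138.6 139.7 141.4] x (np.float64(-0.9), np.float64(5.2)) y (np.float64(-10.7), np.float64(11.1))
toe+1 31 z pct [138.8 139.7 141.1] x (np.float64(-0.5), np.float64(5.2)) y (np.float64(3.8), np.float64(11.1))
lug+1 32 z pct [129.6 130.4 133.5] x (np.float64(5.6), np.float64(9.7)) y (np.float64(11.4), np.float64(15.3))
toe-1 31 z pct [138.4 139.7 141.4] x (np.float64(-0.9), np.float64(5.2)) y (np.float64(-10.7), np.float64(-3.4))
lug-1 30 z pct [129.6 130.6 131.8] x (np.float64(5.6), np.float64(9.4)) y (np.float64(-14.9), np.float64(-11.0))
prev guide 1795 [55.9 60.6 66.2]
prev toes 67 [136.5 138.8 140.4]
prev lug 61 [128.2 129.7 133.2]
```

Emit:
servo_tool(steps=[{"tx": 0,"ty": 0,"tz": 0.06,"yaw": 0,"claw": 5.55},{"tx": 0,"ty": 0,"tz": 0.05,"yaw": 0,"claw": 5.3},{"tx": 0,"ty": 0,"tz": 0.05,"yaw": 0,"claw": 5.0},{"tx": 0,"ty": 0,"tz": 0.05,"yaw": 0,"claw": 4.7},{"tx": 0,"ty": 0,"tz": 0.05,"yaw": 0,"claw": 4.4},{"tx": 0,"ty": 0,"tz": 0,"yaw": 0,"claw": 4.4},{"tx": 0,"ty": 0,"tz": 0,"yaw": 0,"claw": 4.4},{"tx": 0,"ty": 0,"tz": 0,"yaw": 0,"claw": 4.4}], newtons=30)

```text
time_s: 10.3
position: [0.5294, -0.2635, 0.1809]
tool_rot: [[0.893, -0.45, -0.0], [-0.45, -0.893, 0.0], [-0.0, 0.0, -1.0]]
ft_force: [0.7, 0.1, -1.9]
grip_width: 0.0442
gripper_force: 10.7
```

```bash
python3 dz.py
```

```text
10.3 [ 0.5294 -0.2635  0.1809] [ 0.7  0.1 -1.9] grip 10.7 0.0442
guide top 1653 z pct [58.7 60.1 67.4] x (np.float64(-8.0), np.float64(11.0)) y (np.float64(-15.0), np.float64(14.8))
toes 61 z pct [138.8 141.7 143.5] x (np.float64(-1.2), np.float64(7.8)) y (np.float64(-15.9), np.float64(15.3))
toe+1 31 z pct [139.4 141.7 142.8] x (np.float64(-1.2), np.float64(6.2)) y (np.float64(9.6), np.float64(15.3))
lug+1 26 z pct [132.1 132.9 134.3] x (np.float64(5.7), np.float64(9.3)) y (np.float64(14.7), np.float64(18.7))
toe-1 28 z pct [139.4 141.7 143.7] x (np.float64(-0.3), np.float64(5.2)) y (np.float64(-14.4), np.float64(-9.1))
lug-1 26 z pct [132.1 133.5 133.9] x (np.float64(5.5), np.float64(9.2)) y (np.float64(-18.2), np.float64(-13.2))
```

Emit:
servo_tool(steps=[{"tx": 0,"ty": 0,"tz": 0.04,"yaw": 0,"claw": 4.1},{"tx": 0,"ty": 0,"tz": 0.04,"yaw": 0,"claw": 3.8},{"tx": 0,"ty": 0,"tz": 0.04,"yaw": 0,"claw": 3.5},{"tx": 0,"ty": 0,"tz": 0.04,"yaw": 0,"claw": 3.2},{"tx": 0,"ty": 0,"tz": 0,"yaw": 0,"claw": 2.9},{"tx": 0,"ty": 0,"tz": 0,"yaw": 0,"claw": 2.9},{"tx": 0,"ty": 0,"tz": 0,"yaw": 0,"claw": 2.9},{"tx": 0,"ty": 0,"tz": 0,"yaw": 0,"claw": 2.9}], newtons=32)

```text
time_s: 11.15
position: [0.5294, -0.2635, 0.1825]
tool_rot: [[0.893, -0.45, 0.0], [-0.45, -0.893, 0.0], [0.0, -0.0, -1.0]]
ft_force: [-0.1, -0.3, -1.8]
grip_width: 0.0308
gripper_force: 33.7
```

```bash
python3 dz.py
```

```text
11.15 [ 0.5294 -0.2635  0.1825] [-0.1 -0.3 -1.8] grip 33.7 0.0308
guide top 1106 z pct [57.8 61.7 68.6] x (np.float64(-6.5), np.float64(10.9)) y (np.float64(-14.9), np.float64(14.9))
toes 64 z pct [135.1 143.5 144.4] x (np.float64(-1.5), np.float64(7.9)) y (np.float64(-21.5), np.float64(21.9))
toe+1 31 z pct [142.7 143.6 144.4] x (np.float64(-1.5), np.float64(5.0)) y (np.float64(16.1), np.float64(21.8))
lug+1 3 z pct [134.1 134.2 134.3] x (np.float64(6.4), np.float64(7.2)) y (np.float64(22.6), np.float64(24.2))
toe-1 28 z pct [138.2 143.4 144.4] x (np.float64(-0.7), np.float64(6.0)) y (np.float64(-21.5), np.float64(-15.6))
lug-1 11 z pct [133.6 134.2 134.5] x (np.float64(5.6), np.float64(9.0)) y (np.float64(-25.1), np.float64(-21.3))
```

Emit:
servo_tool(steps=[{"tx": 0,"ty": 0,"tz": 0.2,"yaw": 0,"claw": 2.9},{"tx": 0,"ty": 0,"tz": 0.5,"yaw": 0,"claw": 2.9},{"tx": 0,"ty": 0,"tz": 1,"yaw": 0,"claw": 2.9},{"tx": 0,"ty": 0,"tz": 1.5,"yaw": 0,"claw": 2.9},{"tx": 0,"ty": 0,"tz": 1.8,"yaw": 0,"claw": 2.9},{"tx": 0,"ty": 0,"tz": 1.5,"yaw": 0,"claw": 2.9},{"tx": 0,"ty": 0,"tz": 0.8,"yaw": 0,"claw": 2.9},{"tx": 0,"ty": 0,"tz": 0,"yaw": 0,"claw": 2.9},{"tx": 0,"ty": 0,"tz": 0,"yaw": 0,"claw": 2.9},{"tx": 0,"ty": 0,"tz": 0,"yaw": 0,"claw": 2.9}])

```text
time_s: 12.2
position: [0.5292, -0.2633, 0.2547]
tool_rot: [[0.893, -0.45, -0.001], [-0.45, -0.893, 0.001], [-0.002, -0.0, -1.0]]
ft_force: [-0.8, 0.7, -3.1]
grip_width: 0.0309
gripper_force: 33.6
```

```bash
cat > held.py <<'E'
from h import *
from scipy.optimize import least_squares
s=env.observe();p=s["position"];Rm=s["tool_rot"]
print(s["time_s"],p.round(4),s["ft_force"].round(1),"grip",round(s["gripper_force"],1),round(s["grip_width"],4),"yaw",np.degrees(np.arctan2(Rm[1,0],Rm[0,0])).round(2))
for n in("wrist","scene","top"):
    im,d,c=shot(n);np.savez(f"/tmp/h_{n}.npz",im=im,d=d,T=c[3]);Q=(pts(d,c)-p)@Rm*1000;Q[d==0]=999
    x,y,z=Q[...,0],Q[...,1],Q[...,2]
    k=(x>-50)&(x<14)&(abs(y)<34)&(z>125)&(z<150);q=Q[k]
    print(n,len(q))
    for lo in range(-50,14,8):
        t=q[(q[:,0]>=lo)&(q[:,0]<lo+8)]
        if len(t)>2: print("  x",lo,len(t),"z",np.percentile(t[:,2],[5,50,95]).round(1),"y",t[:,1].min().round(1),t[:,1].max().round(1))
    b=q[(q[:,0]<-28)]
    if len(b)>5: print("  back xmin",b[:,0].min().round(1),"y at back",b[b[:,0]<b[:,0].min()+3][:,1].mean().round(1))
E
python3 held.py
```

```text
12.2 [ 0.5292 -0.2633  0.2547] [-0.8  0.7 -3.1] grip 33.6 0.0309 yaw -26.77
wrist 360
  x -42 110 z [137.  138.1 139.3] y -11.0 12.3
  x -26 14 z [136.7 137.7 137.9] y -25.5 -22.1
  x -2 168 z [127.  134.8 144. ] y -24.8 26.0
  x 6 66 z [133.9 135.1 141.4] y -25.4 25.8
  back xmin -40.4 y at back 0.3
scene 116
  x -42 20 z [136.3 138.8 142.7] y -15.9 20.5
  x -34 17 z [136.  138.9 141.6] y -22.8 25.5
  x -26 17 z [135.  138.1 139.9] y -28.6 24.8
  x -18 11 z [135.6 137.2 140.9] y -26.5 21.1
  x -10 11 z [131.2 135.  142.1] y -28.2 27.2
  x -2 35 z [126.  135.5 144. ] y -26.3 27.4
  x 6 5 z [135.2 137.2 139. ] y -25.4 22.7
  back xmin -40.4 y at back -1.8
top 34
  x -34 5 z [137.6 141.8 143. ] y 19.0 23.4
  x -26 7 z [136.4 139.2 142.6] y -25.8 26.1
  x -18 9 z [136.3 138.2 142.3] y -25.0 26.5
  x -10 7 z [133.6 140.  142.3] y -24.3 24.7
  x -2 4 z [130.7 133.4 138.8] y -24.3 -21.8
```

Emit:
servo_tool(steps=[{"tx": 0.2,"ty": 1.5,"tz": 0,"yaw": 1.1,"claw": 2.9},{"tx": 0.4,"ty": 3,"tz": 0,"yaw": 1.1,"claw": 2.9},{"tx": 0.54,"ty": 4.2,"tz": 0,"yaw": 1.1,"claw": 2.9},{"tx": 0.54,"ty": 4.2,"tz": 0,"yaw": 1.1,"claw": 2.9},{"tx": 0.54,"ty": 4.2,"tz": 0,"yaw": 1.1,"claw": 2.9},{"tx": 0.54,"ty": 4.2,"tz": 0,"yaw": 1.1,"claw": 2.9},{"tx": 0.54,"ty": 4.2,"tz": 0,"yaw": 1.1,"claw": 2.9},{"tx": 0.54,"ty": 4.2,"tz": 0,"yaw": 1.1,"claw": 2.9},{"tx": 0.54,"ty": 4.2,"tz": 0,"yaw": 1.1,"claw": 2.9},{"tx": 0.54,"ty": 4.2,"tz": 0,"yaw": 1.1,"claw": 2.9},{"tx": 0.54,"ty": 4.2,"tz": 0,"yaw": 1.1,"claw": 2.9},{"tx": 0.5,"ty": 4,"tz": 0,"yaw": 1.1,"claw": 2.9},{"tx": 0.4,"ty": 3,"tz": 0,"yaw": 1.1,"claw": 2.9},{"tx": 0.3,"ty": 2.2,"tz": 0,"yaw": 1,"claw": 2.9},{"tx": 0,"ty": 0,"tz": 0,"yaw": 0,"claw": 2.9},{"tx": 0,"ty": 0,"tz": 0,"yaw": 0,"claw": 2.9},{"tx": 0,"ty": 0,"tz": 0,"yaw": 0,"claw": 2.9},{"tx": 0,"ty": 0,"tz": 0,"yaw": 0,"claw": 2.9}])

```text
time_s: 14.15
position: [0.596, 0.2507, 0.2557]
tool_rot: [[0.98, -0.2, 0.0], [-0.2, -0.98, -0.0], [0.0, 0.0, -1.0]]
ft_force: [0.4, -0.4, -3.0]
grip_width: 0.031
gripper_force: 33.6
```

```bash
cat >> held.py <<'E'
print("--spindle")
S=np.array([.5821,.2543]);print("spindle (first measure) in tool",((np.array([*S,p[2]])-p)@Rm*1000).round(1))
for n in("wrist","scene","top"):
    Z=np.load(f"/tmp/h_{n}.npz");f,cx,cy,_=cam(n);c=(f,cx,cy,Z["T"]);P=pts(Z["d"],c);Q=(P-p)@Rm*1000
    near=np.hypot(P[...,0]-S[0],P[...,1]-S[1])<.055
    for lo,hi in((.0845,.092),(.037,.0435)):
        k=near&(P[...,2]>lo)&(P[...,2]<hi);q=Q[k]
        if len(q)<15: continue
        R0=13.5 if lo>.08 else 44
        a=least_squares(lambda t:np.maximum(np.hypot(*(q[:,:2]-t).T)-R0,0),((np.array([*S,p[2]])-p)@Rm*1000)[:2]).x
        print(n,lo,len(q),"x",q[:,0].min().round(1),q[:,0].max().round(1),"y",q[:,1].min().round(1),q[:,1].max().round(1),"centre",a.round(1))
E
python3 held.py
python3 - <<'E'
import numpy as np,cv2
o=np.zeros((420,800,3),np.uint8)
for i,(n,b) in enumerate((('wrist',(60,280,210,430)),('scene',(200,340,340,480)))):
    a=np.load(f'/tmp/h_{n}.npz')['im'][b[0]:b[1],b[2]:b[3]];o[:396,i*400:i*400+396]=cv2.resize(a,(396,396),interpolation=2)
cv2.imwrite('pics/held.png',o[...,::-1])
E
```

```text
14.15 [0.596  0.2507 0.2557] [ 0.4 -0.4 -3. ] grip 33.6 0.031 yaw -11.53
wrist 358
  x -42 108 z [136.9 137.9 139.2] y -11.4 11.2
  x -26 14 z [136.3 137.8 138.5] y -25.9 -22.6
  x -10 4 z [133.1 135.5 136.4] y -25.3 -16.3
  x -2 166 z [126.7 134.6 144.3] y -25.1 25.4
  x 6 66 z [133.8 135.  141.6] y -25.7 25.5
  back xmin -40.2 y at back 0.0
scene 138
  x -42 27 z [136.7 138.7 143.3] y -17.8 4.8
  x -34 12 z [135.9 137.6 140. ] y -23.8 -15.1
  x -26 16 z [135.7 138.1 140.9] y -26.6 24.1
  x -18 12 z [136.8 138.7 141.8] y -26.5 22.2
  x -10 9 z [131.7 136.1 141.1] y -25.4 -21.7
  x -2 49 z [125.7 133.9 143.3] y -26.3 24.6
  x 6 13 z [134.7 137.9 142.3] y -25.2 25.2
  back xmin -41.0 y at back -5.1
top 16
  x -34 5 z [138.6 139.4 140.2] y 20.8 24.3
  x -26 4 z [135.9 140.4 144.9] y 22.2 25.9
  x -18 6 z [137.1 138.9 141.9] y 20.8 24.6
--spindle
spindle (first measure) in tool [-14.3  -0.8  -0. ]
wrist 0.0845 424 x -21.7 2.6 y -16.9 14.8 centre [-11.2  -1.6]
wrist 0.037 2331 x -40.5 29.6 y -44.1 43.0 centre [-14.1  -0.8]
scene 0.0845 126 x -29.4 3.5 y -15.4 14.9 centre [-12.3  -0.5]
scene 0.037 660 x -56.7 29.9 y -44.6 42.8 centre [-13.8  -1. ]
top 0.037 140 x -55.0 24.2 y 11.1 43.8 centre [-15.1   0.1]
```

Emit:
servo_tool(steps=[{"tx": 0,"ty": 0.05,"tz": -0.5,"yaw": 0,"claw": 2.9},{"tx": 0,"ty": 0,"tz": -0.7,"yaw": 0,"claw": 2.9},{"tx": 0,"ty": 0,"tz": -0.7,"yaw": 0,"claw": 2.9},{"tx": 0,"ty": 0,"tz": -0.5,"yaw": 0,"claw": 2.9},{"tx": 0,"ty": 0,"tz": -0.3,"yaw": 0,"claw": 2.9},{"tx": 0,"ty": 0,"tz": -0.3,"yaw": 0,"claw": 2.9},{"tx": 0,"ty": 0,"tz": 0,"yaw": 0,"claw": 2.9},{"tx": 0,"ty": 0,"tz": 0,"yaw": 0,"claw": 2.9}])

```text
time_s: 15.1
position: [0.5961, 0.2521, 0.2257]
tool_rot: [[0.98, -0.199, 0.0], [-0.199, -0.98, 0.0], [0.0, -0.0, -1.0]]
ft_force: [0.2, 0.5, -2.0]
grip_width: 0.0309
gripper_force: 33.6
```

```bash
python3 held.py
```

```text
15.1 [0.5961 0.2521 0.2257] [ 0.2  0.5 -2. ] grip 33.6 0.0309 yaw -11.46
wrist 698
  x -42 109 z [137.1 138.1 139. ] y -11.4 11.1
  x -26 14 z [136.3 137.4 138. ] y -25.9 -22.5
  x -18 18 z [137.5 139.9 142.9] y -16.2 -11.9
  x -10 81 z [138.  141.2 147.7] y -25.2 15.2
  x -2 410 z [128.1 140.5 147.4] y -25.1 25.5
  x 6 66 z [133.8 135.  141.4] y -25.7 25.3
  back xmin -40.2 y at back 0.3
scene 280
  x -42 24 z [136.4 138.4 143.3] y -17.9 5.3
  x -34 14 z [135.4 138.  139. ] y -24.2 2.3
  x -26 34 z [135.9 138.1 140.4] y -25.8 23.1
  x -18 48 z [135.9 137.6 140. ] y -25.9 21.3
  x -10 57 z [134.7 137.7 147.3] y -25.6 14.6
  x -2 90 z [128.  139.7 147. ] y -26.0 25.0
  x 6 13 z [131.9 135.4 140.8] y -25.8 26.0
  back xmin -41.6 y at back -2.8
top 26
  x -34 5 z [135.3 137.1 139.4] y 19.8 26.1
  x -26 5 z [139.  141.4 145.2] y 20.8 24.5
  x -18 12 z [134.7 140.5 147.6] y 14.0 26.7
  x -10 4 z [136.6 140.1 147.8] y 12.9 24.4
--spindle
spindle (first measure) in tool [-14.1   0.6  -0. ]
wrist 0.0845 417 x -40.2 9.3 y -25.9 25.5 centre [-13.3  -0.8]
wrist 0.037 2608 x -42.5 29.9 y -43.2 43.9 centre [-14.    0.6]
scene 0.0845 209 x -41.3 9.2 y -26.0 26.0 centre [-13.5  -4.5]
scene 0.037 616 x -57.7 30.3 y -43.5 44.3 centre [-13.5   0.1]
top 0.0845 15 x -30.8 -8.4 y 12.9 26.7 centre [-20.4  14.9]
top 0.037 116 x -50.7 25.6 y -41.1 44.1 centre [-15.8   1.2]
```

Emit:
servo_tool(steps=[{"tx": 0,"ty": -0.02,"tz": -0.3,"yaw": 0,"claw": 2.9},{"tx": 0,"ty": 0,"tz": -0.3,"yaw": 0,"claw": 2.9},{"tx": 0,"ty": 0,"tz": -0.3,"yaw": 0,"claw": 2.9},{"tx": 0,"ty": 0,"tz": -0.3,"yaw": 0,"claw": 2.9},{"tx": 0,"ty": 0,"tz": -0.3,"yaw": 0,"claw": 2.9},{"tx": 0,"ty": 0,"tz": -0.3,"yaw": 0,"claw": 2.9},{"tx": 0,"ty": 0,"tz": -0.25,"yaw": 0,"claw": 2.9},{"tx": 0,"ty": 0,"tz": 0,"yaw": 0,"claw": 2.9},{"tx": 0,"ty": 0,"tz": 0,"yaw": 0,"claw": 2.9},{"tx": 0,"ty": 0,"tz": 0,"yaw": 0,"claw": 2.9}])

```text
time_s: 16.25
position: [0.596, 0.2519, 0.2052]
tool_rot: [[0.98, -0.199, 0.0], [-0.199, -0.98, 0.0], [0.0, -0.0, -1.0]]
ft_force: [-0.4, 0.8, -2.1]
grip_width: 0.0307
gripper_force: 33.6
```

```bash
python3 held.py
python3 - <<'E'
import numpy as np,cv2
from h import *
o=np.zeros((420,800,3),np.uint8)
for i,(n,b) in enumerate((('wrist',(60,280,210,430)),('scene',(210,340,340,470)))):
    a=np.load(f'/tmp/h_{n}.npz')['im'][b[0]:b[1],b[2]:b[3]];o[:396,i*400:i*400+396]=cv2.resize(a,(396,396),interpolation=2)
cv2.imwrite('pics/held.png',o[...,::-1])
# world heights of ring parts vs spindle features
s=env.observe();p=s["position"];Rm=s["tool_rot"]
for n in("wrist","scene"):
    Z=np.load(f"/tmp/h_{n}.npz");f,cx,cy,_=cam(n);P=pts(Z["d"],(f,cx,cy,Z["T"]));r=np.hypot(P[...,0]-.5821,P[...,1]-.2543)*1000;Q=(P-p)@Rm*1000
    for nm,k in(("top",(r<12)&(P[...,2]>.08)&(P[...,2]<.092)),("pulley",(r>28)&(r<42)&(P[...,2]<.05)&(P[...,2]>.03)),("back",(r>21)&(r<29)&(Q[...,0]<-32)&(P[...,2]>.056)&(P[...,2]<.08)),("left",(r>19.5)&(r<29)&(abs(Q[...,0]+20)<9)&(Q[...,1]>0)&(P[...,2]>.056)&(P[...,2]<.08)),("right",(r>19.5)&(r<29)&(abs(Q[...,0]+20)<9)&(Q[...,1]<0)&(P[...,2]>.056)&(P[...,2]<.08))):
        z=P[k][:,2]*1000
        if len(z)>2: print(n,nm,len(z),np.percentile(z,[5,50,95]).round(1),"r",r[k].min().round(1),r[k].max().round(1))
E
```

```text
16.25 [0.596  0.2519 0.2052] [-0.4  0.8 -2.1] grip 33.6 0.0307 yaw -11.46
wrist 697
  x -42 98 z [136.9 138.  139. ] y -11.4 11.9
  x -26 14 z [136.4 137.1 138.2] y -25.9 -22.5
  x -10 57 z [127.2 145.1 149.9] y -25.2 17.1
  x -2 441 z [126.6 142.7 149.8] y -25.1 25.4
  x 6 85 z [133.7 135.5 149.8] y -25.7 25.4
  back xmin -40.2 y at back -0.1
scene 201
  x -42 12 z [136.6 138.6 143.4] y -17.8 -6.4
  x -34 13 z [135.3 138.9 143.8] y -24.7 -11.9
  x -26 12 z [135.6 138.  148. ] y -26.0 -14.4
  x -18 15 z [134.9 137.4 149.4] y -26.1 21.6
  x -10 17 z [126.5 137.9 146.7] y -25.3 16.7
  x -2 118 z [126.4 138.9 149.2] y -25.7 25.5
  x 6 14 z [133.4 137.8 149.6] y -25.4 24.9
  back xmin -40.8 y at back -8.8
top 24
  x -34 3 z [140.4 141.6 141.8] y 21.8 24.9
  x -26 8 z [136.3 142.6 147.6] y 16.4 26.3
  x -18 12 z [130.4 139.2 147.2] y 17.4 26.0
--spindle
spindle (first measure) in tool [-14.1   0.4  -0. ]
wrist 0.0845 66 x -30.1 5.3 y -22.1 21.7 centre [ 0.5 -0.9]
wrist 0.037 3050 x -58.0 29.9 y -43.2 43.6 centre [-14.    0.4]
scene 0.0845 94 x -27.8 6.0 y -22.7 21.4 centre [-5.5 -3.3]
scene 0.037 573 x -58.4 30.2 y -43.6 44.1 centre [-13.8  -0. ]
top 0.037 120 x -51.2 27.3 y -41.8 44.9 centre [-15.3   1.2]
wrist pulley 2213 [39.7 40.8 42. ] r 28.0 42.0
wrist back 98 [66.2 67.2 68.3] r 23.1 27.6
wrist right 14 [67.  68.1 68.7] r 23.7 27.1
scene top 35 [86.  87.8 90. ] r 2.5 11.8
scene pulley 381 [38.7 40.8 43.1] r 28.1 42.0
scene back 16 [63.1 66.5 68.8] r 22.9 28.8
scene right 21 [65.  67.8 69.4] r 21.1 27.9
```

View pics/held.png

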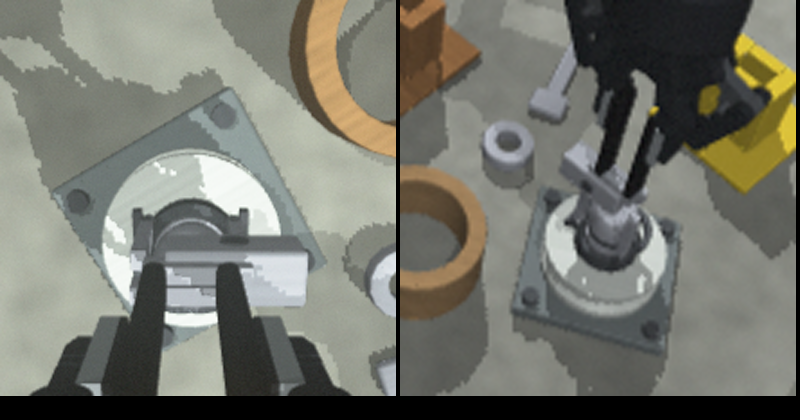

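The last picture shows the spread ring around the shaft at groove height, at about (187,215) in the left half. The gap looks clear all round and the forces are near zero. I'll hand in now.

```bash
python3 -c "
from rig import env
print(env.close_job())"
```

```text
the job is handed in; nothing more can be done
None
```

The job is handed in at about 16 s of the 48 s. The pliers are squeezed to the stop at about 34 N and hold the spread ring around the groove, level to about 0.5 mm by camera, with no sign of contact in the wrist force; no verdict came back.

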